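Open the satellite test chamber by its paddle latch

ROBOT

A 6-joint arm with a two-finger parallel gripper is mounted at the origin on the work surface. World frame = base frame: x ahead of the robot, y to its left, z up, the work surface at z = 0. Lengths are in mm, angles in rad, forces in N, time in s.
With the tool pointing down it reaches from about 300 to 775 mm from the base axis. Payload 14.6 kg.
Tool frame: the origin (TCP) lies on the centre line of the jaws, within the pads' length; the fingertips stand 19 mm ahead of it and the grasp point (between the pads) is the TCP (bot.tip_reach is the distance from the TCP to the fingertips, in mm); y points along the fingers, x is the direction in which the jaws open and shut, and the axes are right-handed (so a half turn about y gives the same grasp; the last joint's range is limited). The gripper opens to 85 mm and grips with 20 to 120 N. Pads are 22 mm wide; open, the fingers measure 114 mm over their backs; the gripper's body (76 mm by 85 mm) begins 54 mm behind the grasp point. The pads swing forward as they close: fully open they stand 13 mm farther back than shut.
Start: joints at [-0.067, 0.3, 1.521, -0, 1.321, -0.067], TCP at [549.991, -0.002, 250.281] pointing down, gripper open.
Joint ranges: [-3.03, 3.03], [-0.79, 2.21], [0.23, 2.52], [-1.04, 4.18], [0, 3.07], [-2.55, 2.55]. Speed limits (rad/s): [2.22, 2.22, 2.57, 3.14, 3.14, 3.14].

INTERFACE

Orientations are given as a unit quaternion [w, x, y, z].
In Python, from rig import bot gives the robot as it stands. Calls block until the motion is done:
- bot.move_to(position, orientation): joint-space move of the TCP to a pose.
- bot.servo_line(position, attitude=None, speed=150, until_force=None): straight line of the TCP; attitude=None keeps the orientation; speed is the mean speed in mm/s. With until_force (N) it stops when the force on the tool has changed by that much, and returns True; else False.
- bot.move_joints(angles): joint-space move.
- bot.move_gripper(opening, grip_force=None): finger opening in mm; grip_force is the grip in N (None keeps the last); returns when the fingers have stopped.
- bot.dwell(seconds).
- bot.ik(position, orientation): joint angles nearest the present ones, or None.
- bot.read_state(): the state.
- bot.read_camera(name): name is "scene" or "side" or "wrist"; returns a dict with "image" (480x640x3 uint8, blue, green, red), "depth" (480x640 float32, mm along the optical axis (not along the pixel's ray), 0 where there is no reading), "fovy" (degrees; the focal length in pixels is half the picture's height over the tangent of half this angle, whatever the lens; pixels are square), "cx", "cy" (the principal point, pixels), "eye" and "attitude" of the camera in the world; the wrist camera has in their place "mount" (4x4, takes a point from camera to tool coordinates, whose origin is the TCP and whose axes are the tool frame's). Camera axes: x right, y down, z forward; pixel columns grow to the right and rows downward; lengths in mm; the calibration is good to about 2 mm. A picture is of the moment at which its call begins: read the wrist's pose just before it.
A pose or a line that the arm cannot do raises bot.MotionError and nothing moves.
- bot.finish_job(): hands the job in, once; it reports no verdict.
The state is a dict: "clock": time; "joint_positions": joint angles; "qvel": joint speeds; "effort": joint torques, N m; "ee_pos": TCP position; "tool_rot": TCP orientation; "ft_force": force on the tool from outside, world axes, zero at the start; "moment": the same for the moment, N m; "grip_width": finger opening in mm.
Only numpy, scipy, OpenCV 4.12 (cv2) and the standard library are available. Lean on these libraries where they do the work, as an engineer would, in place of code of your own. Each camera call takes 0.05 s, during which the arm holds its last target. There are 200 camera calls.

TASK

Open the white shielded test chamber so that the small satellite inside can be reached: gently lift the yellow paddle on its blue door until you feel it come up against its stop, which draws the hidden pawl, and keep it lifted while you swing the door open wide (65 degrees at least). Never force the latch: do not pull while the pawl still holds, nor press on hard against the stop. Then let go, so that the paddle springs back down and the door stands open and still; do not fling the door or push the other things on the bench about.

Things in the scene. Friction and masses are not known exactly. Their poses are not given: they have to be found in the camera images.
- chamber: White shielded steel box, 220 mm wide and deep, 230 mm high, fixed to the bench; place and heading vary. Origin: centre of its underside, z up. Its front, with the door, faces its own -x (front plane 110 mm from the origin); the door's hinge is on its +y side.
- door (a joint): Hinge of the blue door, rad: 0 shut, grows as it opens towards the front (clockwise seen from above), ends at 1.7. Panel 12 mm thick, 200 mm wide, from 6 to 226 mm above the bench, on the chamber's front plane. It stays where it is left; once the pawl is out about 1 N at the paddle moves it. Mass 0.6 to 1.1 kg.
- door_hinge (a point): A point on the door's vertical hinge line, at the door's lower edge, 6 mm above the bench: in the chamber's frame (-110, 100, 6) mm. Its axes turn with the door: closed they are the chamber's; the panel reaches 200 mm along its own -y, its outer face looks to its own -x.
- paddle (a joint): Yellow paddle, rad: 0 level (sprung rest), grows as its outer end is lifted: about 1.5 N at the bar at 0, 6 N at 0.8, plus the rub of gripping fingers. The pawl comes out at an unseen angle that differs each time, 0.21 to 0.79; with the door shut a hard stop follows 0.05 to 0.09 rad later (at 0.27 to 0.87). Held there, the door can swing. Past 0.3 rad of door no stop below 1.1.
- paddle_bar (a point): Centre of the paddle's round yellow grip bar, 14 mm thick, 34 mm long, parallel to the door (its y axis), on a plate 30 mm wide and 6 mm thick. At rest 180 mm above the bench, at (-76, -160) mm in door_hinge's x, y: 64 mm off the door's face, 160 mm from the hinge. Can be pinched end to end from above; turns between the fingers as it lifts.
- paddle_axis (a point): The level axis on which the paddle turns, in the door at its own (-6, -160) mm, 180 mm above the bench; the bar is 70 mm from it. Its y axis is the axis of turning.
- pawl: Steel pawl fixed to the paddle, hidden in the chamber: origin on the paddle's axis, a bar 38 mm long along its own +x with a tooth 40 mm high standing up at its end. Lifting the paddle lowers it. With the door shut the tooth has 2 to 21 mm of play behind a hidden keeper whose height differs each time. It must never bear on anything in the chamber with more than 15 N.
- solvent: White-labelled round bottle, 52 mm across, 130 mm tall, origin under its centre. Leave alone.
- tape_roll: Amber tape roll, 90 mm across, 24 mm high, lying flat, origin under its centre. Leave alone.
- driver: Screwdriver lying on the mat, origin under its middle. Leave alone.
- screw_cup: Aluminium cup, 60 mm across, 45 mm tall, origin under its centre. Leave alone.
- parts_tray: Black divided tray, 90 x 130 x 30 mm, origin under its centre. Leave alone.
- battery_block: Orange block, 50 x 70 x 25 mm, origin under its centre. Leave alone.
- cap_ring: Brass ring, 44 mm across, 14 mm high, on top of the chamber, origin under its centre. Leave alone.

How it is judged:
By the outcome, as a careful person would: the job done as asked, in the order asked, and still so for the second after the job is handed in, with the robot touching nothing.
It also fails if it takes over 69 s, if anything falls off the work surface, if the arm or the gripper's body presses on something with over 40 N, if the wrist force passes 120 N, or if a joint passes its speed limit or range.

## Working session

There is one attempt and no reset: what is moved stays moved. The work goes in short steps, each a Python script; the robot and the scene stay as the last script left them, time stands still between calls to the robot, and variables do not carry over. Pictures are saved under pics/ and viewed, about 8 in all and at most 12, crops included, and the job is handed in when it is done.

```bash
mkdir -p pics; ls; python3 - <<'E'
from rig import bot
import cv2,numpy as np
s=bot.read_state(); print(s)
ims=[]
for n in ("scene","side"):
    c=bot.read_camera(n); np.savez(f"{n}0.npz",**c); ims.append(c["image"]); print(n,{k:v for k,v in c.items() if k not in("image","depth")})
cv2.imwrite("pics/scene0.png",ims[0]); cv2.imwrite("pics/side0.png",ims[1])
E
```

```text
pics
{'clock': 0.0, 'joint_positions': array([-6.65870919e-02,  3.00512658e-01,  1.52158291e+00,  1.32304111e-05,
        1.32072022e+00, -6.66031957e-02]), 'qvel': array([ 4.53253880e-05,  7.11605676e-05, -2.49014699e-03,  7.48863956e-05,
       -1.15438640e-03, -1.51901497e-03]), 'effort': array([ 2.33377898e-03, -5.43485534e+01, -3.61782753e+01,  2.82532977e-05,
        4.14875918e-03, -3.55991256e-05]), 'ee_pos': array([5.49784830e+02, 2.14157552e-02, 2.49697734e+02]), 'tool_rot': array([ 7.07139948e-01, -7.07073350e-01,  4.26651122e-04,  4.35717462e-04]), 'ft_force': array([ 0.46271083,  0.34001693, -0.26019117]), 'moment': array([-0.00612569,  0.01509165,  0.02845482]), 'grip_width': 85.63861620691199}
scene {'fovy': 50.522656093069095, 'cx': 311.26996174354775, 'cy': 237.8491039242354, 'eye': array([1002.02010215, -764.66589271,  930.38622627]), 'attitude': array([-0.40564024,  0.88074921,  0.22079888, -0.1048078 ])}
side {'fovy': 55.514829162967324, 'cx': 318.77552520965975, 'cy': 243.6074465645239, 'eye': array([414.07251997, 833.75837254, 717.01983792]), 'attitude': array([ 0.03959519, -0.06778052,  0.88412953, -0.4606007 ])}
```

View pics/scene0.png

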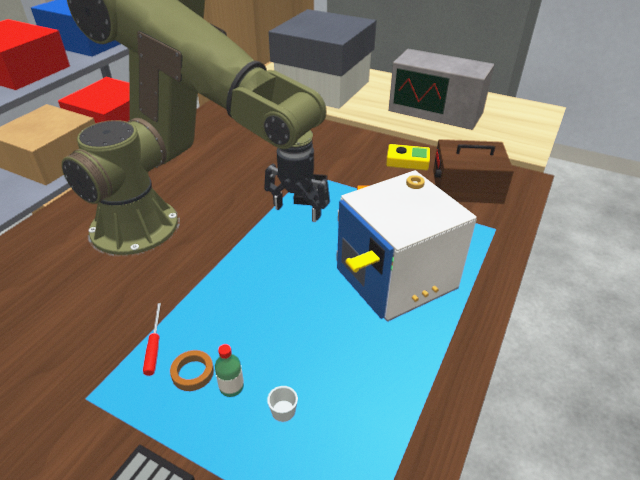

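View pics/side0.png

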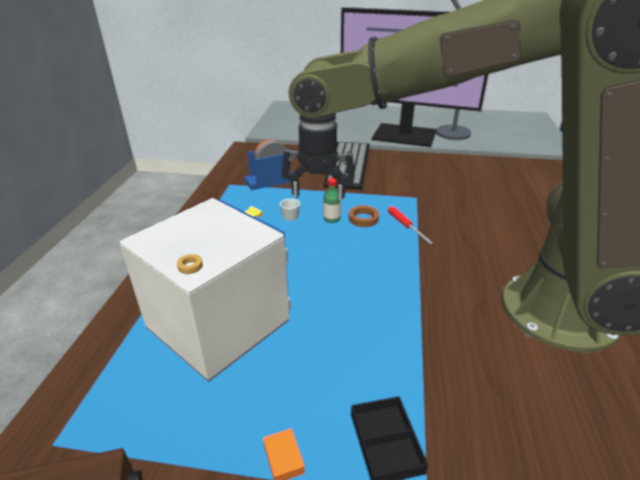

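The scene view shows the chamber's top (corners ~(339,209), (414,173), (475,217), (385,250)). The blue door faces the robot and the viewer, with the yellow paddle at ~(362,261). In the side view the paddle tip is at ~(254,212), and the door opens towards the free mat. Next I measure the top face and the yellow bar.

```bash
cat > h.py <<'E'
import numpy as np, cv2
from scipy.spatial.transform import Rotation as R
def q2R(q): return R.from_quat(np.roll(q,-1)).as_matrix()
def R2q(m): return np.roll(R.from_matrix(m).as_quat(),1)
def cam(c,s=None):
    f=240/np.tan(np.radians(float(c["fovy"]))/2)
    if "mount" in c:
        T=np.eye(4);T[:3,:3]=q2R(s["tool_rot"]);T[:3,3]=s["ee_pos"]; T=T@c["mount"]; return f,T[:3,3],T[:3,:3]
    return f,c["eye"],q2R(c["attitude"])
def dirs(c,uv,s=None):
    f,e,A=cam(c,s); uv=np.atleast_2d(uv).astype(float)
    d=np.c_[(uv[:,0]-c["cx"])/f,(uv[:,1]-c["cy"])/f,np.ones(len(uv))]@A.T
    return e,d
def plane(c,uv,z,s=None):
    e,d=dirs(c,uv,s); return e+d*((z-e[2])/d[:,2])[:,None]
def pts(c,m,s=None):
    v,u=np.nonzero(m&(c["depth"]>0)); e,d=dirs(c,np.c_[u,v],s); return e+d*c["depth"][v,u][:,None]
def meet(r):   # nearest point of rays (e,d)
    A=np.zeros((3,3));b=np.zeros(3)
    for e,d in r:
        d=d/np.linalg.norm(d);P=np.eye(3)-np.outer(d,d);A+=P;b+=P@e
    return np.linalg.solve(A,b)
def hsv(c): return cv2.cvtColor(c["image"],cv2.COLOR_BGR2HSV)
def yellow(c): return cv2.inRange(hsv(c),(25,150,110),(34,255,255))>0
E
python3 - <<'E'
from h import *
for n in("scene","side"):
    c=dict(np.load(n+"0.npz")); 
    v,u=np.mgrid[0:480,0:640]
    roi=(u>320)&(u<490)&(v>160)&(v<330) if n=="scene" else (u>110)&(u<300)&(v>190)&(v<390)
    P=pts(c,roi); H=hsv(c)[roi&(c["depth"]>0)]
    top=(abs(P[:,2]-230)<6)&(H[:,1]<60)
    print(n,"top z",np.median(P[top,2]),cv2.minAreaRect(P[top,:2].astype(np.float32)), np.round(cv2.boxPoints(cv2.minAreaRect(P[top,:2].astype(np.float32)))))
    m=yellow(c)&roi; Y=pts(c,m)
    print("yellow",m.sum(),Y.min(0).round(),Y.max(0).round(),np.median(Y,0).round())
    M=H[:,0]; b=(M>105)&(M<125)&(H[:,1]>150)&(P[:,2]>30)&(P[:,2]<215)
    B=P[b]
    if len(B)>200:
        l=cv2.fitLine(B[:,:2].astype(np.float32),cv2.DIST_HUBER,0,.01,.01).ravel(); print("door line",l,B.min(0),B.max(0))
for n in("scene","side"):
    c=dict(np.load(n+"0.npz"))
    x=0
E
```

```text
scene top z 230.468441106059 ((748.7045288085938, 159.6448211669922), (225.92994689941406, 223.61627197265625), 57.63358688354492) [[594. 124.]
 [783.   4.]
 [904. 195.]
 [715. 315.]]
yellow 633 [528. -44.   1.] [745. 685. 189.] [699.  13. 181.]
door line [ 8.4650165e-01 -5.3238612e-01  6.9335394e+02  5.1203304e+01] [600.68300584  -1.14982045  30.00273689] [773.32257024 112.68034499 214.9629285 ]
side top z 231.54498811614434 ((747.6582641601562, 155.4925079345703), (231.9057159423828, 223.09317016601562), 57.56874084472656) [[591. 117.]
 [780.  -2.]
 [904. 194.]
 [716. 313.]]
yellow 60 [688. -32. 182.] [717.  -8. 189.] [703. -20. 185.]
```

```bash
cat >> h.py <<'E'
CH=np.array([748.5,157.5]); TH=np.radians(57.6)
def axes(phi=0): # door frame x,y unit vectors
    a=TH-phi; return np.array([np.cos(a),np.sin(a)]),np.array([-np.sin(a),np.cos(a)])
X0,Y0=axes(); HINGE=CH-110*X0+100*Y0
def barpos(phi,th):
    x,y=axes(phi); p=HINGE-160*y-(6+70*np.cos(th))*x
    return np.r_[p,180+70*np.sin(th)]
def quat(phi): # tool down, jaw axis along bar
    return R2q(R.from_euler('z',TH-np.pi/2-phi).as_matrix()@R.from_euler('x',-np.pi/2).as_matrix())
E
python3 - <<'E'
from h import *
from rig import bot
for phi,th in((0,0),(0,.8),(.7,.8),(1.4,.8),(1.4,0)):
    p=barpos(phi,th); print(p.round(), bot.ik(p,quat(phi)), bot.ik(p+[0,0,110],quat(phi)) is not None)
p=barpos(0,0)+[0,0,120]
bot.move_to(p,quat(0))
s=bot.read_state(); c=bot.read_camera("wrist"); np.savez("w1.npz",**c,**{"ee_pos":s["ee_pos"],"tool_rot":s["tool_rot"]})
cv2.imwrite("pics/w1.png",c["image"]); print(s["clock"],s["ee_pos"],s["ft_force"],c["mount"].round(2))
m=yellow(c); P=pts(c,m,s); print(m.sum()); P=P[(P[:,2]>150)&(P[:,2]<200)]
x,y=axes(); print(len(P),"door-frame x,y range",[((P[:,:2]-HINGE)@v).round(1)[[0]].size and np.percentile((P[:,:2]-HINGE)@v,[1,50,99]).round(1) for v in (x,y)],"z",np.percentile(P[:,2],[1,50,99]))
E
```

```text
[699. -32. 180.] [-0.09757326  0.69741489  1.10035411  0.          1.34382366  0.46791342] True
[711. -14. 230.] [-0.07086604  0.69070263  0.9955003   0.          1.45538972  0.49462064] True
[601. -51. 230.] [-0.14514249  0.4341621   1.38589567  0.          1.32153488  1.12034419] True
[493.  -8. 230.] [-9.13900443e-02  1.91489005e-01  1.70426334e+00 -4.44089210e-16
  1.24584031e+00  1.87409663e+00] True
[473.  -0. 180.] [-7.79492406e-02  2.05131969e-01  1.81366874e+00 -4.44089210e-16
  1.12279195e+00  1.88753744e+00] True
0.825 [698.94041052 -31.493193   299.15147389] [-0.14513117  0.40955646 -0.00926041] [[   1.     -0.     -0.      0.44]
 [   0.     -0.31    0.95 -123.54]
 [  -0.     -0.95   -0.31   78.65]
 [   0.      0.      0.      1.  ]]
4370
4346 door-frame x,y range [array([-78.3, -46.6, -16.3]), array([-174.5, -159.8, -144.4])] z [181.33889306 182.99865005 187.13101268]
```

View pics/w1.png

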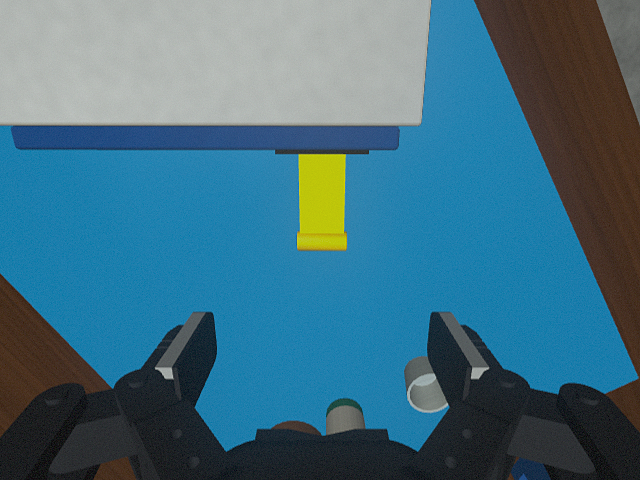

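The wrist view shows the door edge level in the image (rows ~126/150), so the heading is right. The bar is at ~(322,242), centred between the fingers. I'll refine its centre, then descend and grip.

```bash
python3 - <<'E'
from h import *
from rig import bot
c=dict(np.load("w1.npz")); m=yellow(c); P=pts(c,m,c); x,y=axes()
P=P[(P[:,2]>150)]; q=P[:,:2]-HINGE; X=q@x; Y=q@y
t=X<-66; print("bar top z",np.percentile(P[t,2],[50,98]),"X where z>186:",np.median(X[P[:,2]>186]),"Xmin",X.min(),"Y",np.percentile(Y[t],[1,99]))
e,d=dirs(c,[322,250],c); d=d[0]; n=np.array([(e[:2]-HINGE)@x,e[2]]); dd=np.array([d[:2]@x,d[2]]); dd/=np.linalg.norm(dd)
# bar axis at z=180.. with tangent ray 7 mm
nrm=np.array([-dd[1],dd[0]]); 
for sgn in(1,-1):
    o=n+7*sgn*nrm; k=(180-o[1])/dd[1]; print("tangent axis X",(o+k*dd)[0])
yc=np.mean(np.percentile(Y[t],[1,99])); b=HINGE+yc*y-76*x
p=np.r_[b,180]+[0,0,2]
bot.servo_line(p+[0,0,60],speed=150)
hit=bot.servo_line(p,speed=60,until_force=4)
s=bot.read_state(); print("hit",hit,p,s["ee_pos"],s["ft_force"],s["clock"])
E
```

```text
bar top z [185.60423703 187.4970548 ] X where z>186: -73.99648662347275 Xmin -80.07068485864995 Y [-176.06397123 -143.06181704]
tangent axis X -74.29250028672077
tangent axis X -89.11346200169803
hit False [699.12683098 -31.46038881 182.        ] [699.31074249 -31.46416219 182.5765099 ] [ 0.23052092 -0.35673324  0.36543851] 2.5583
```

```bash
cat >> h.py <<'E'
def force(bot,n=5):
    F=[]
    for _ in range(n): F.append(bot.read_state()["ft_force"]); bot.dwell(.012)
    return np.mean(F,0)
E
python3 - <<'E'
from h import *
from rig import bot
import json
F00=force(bot)
bot.move_gripper(30,grip_force=30)
s=bot.read_state(); p0=s["ee_pos"]; F0=force(bot); print("grip",s["grip_width"],p0,F00.round(2),F0.round(2),s["clock"])
p0=np.array([699.127,-31.460,182.0]) # commanded
x=np.r_[X0,0]; up=np.array([0,0,1.]); th=0; res=[]
stop=False
while th<0.95 and not stop:
    th+=0.05 if th<0.14 else 0.018
    tgt=p0+70*(np.sin(th)*up+(1-np.cos(th))*x)
    g=bot.servo_line(tgt,speed=12,until_force=5)
    F=force(bot)-F00; t=np.sin(th)*x+np.cos(th)*up
    ft=-F@t; fn=F@x; fy=F@np.r_[Y0,0]; r=ft-5.6*th
    ex=r-np.median(res[-8:]) if len(res)>2 else 0
    e=bot.read_state()
    print(f"{th:.3f} t={ft:.2f} n={fn:.2f} y={fy:.2f} ex={ex:.2f} z={e['ee_pos'][2]:.1f} clk={e['clock']:.2f}")
    stop=g or ex>2.2 or ft>14 or abs(fn)>10
    res.append(r)
print("stop",g); json.dump({"th":th,"tgt":list(tgt),"F00":list(F00),"p0":list(p0)},open("st.json","w"))
E
```

```text
grip 33.054680751959516 [698.9840018  -31.38507181 182.17601103] [-0.16 -0.22  0.1 ] [-3.57  1.07  2.39] 3.125
0.050 t=1.24 n=0.83 y=-2.27 ex=0.00 z=182.2 clk=3.45
stop True
```

```bash
cat > lift.py <<'E'
from h import *
from rig import bot
import json,sys
d=json.load(open("st.json")); F00=np.array(d["F00"]); p0=np.array(d["p0"])
th=float(sys.argv[1]); lim=float(sys.argv[2])
x=np.r_[X0,0]; up=np.array([0,0,1.]); res=[]; stop=False
while th<0.95 and not stop:
    th+=0.025 if th<0.16 else 0.018
    tgt=p0+70*(np.sin(th)*up+(1-np.cos(th))*x)
    g=bot.servo_line(tgt,speed=10,until_force=lim)
    F=force(bot)-F00; t=np.sin(th)*x+np.cos(th)*up
    ft=-F@t; fn=F@x; fy=F@np.r_[Y0,0]; r=ft-5.6*th
    ex=r-np.median(res[-8:]) if len(res)>2 else 0
    e=bot.read_state()
    print(f"{th:.3f} t={ft:.2f} n={fn:.2f} y={fy:.2f} ex={ex:.2f} z={e['ee_pos'][2]:.1f}/{tgt[2]:.1f} clk={e['clock']:.2f} {g}")
    stop=g or ex>2.2 or ft>14 or abs(fn)>10
    res.append(r)
d.update(th=th,tgt=list(tgt)); json.dump(d,open("st.json","w"))
E
python3 lift.py 0 8
```

```text
0.025 t=2.75 n=0.18 y=2.03 ex=0.00 z=183.3/183.7 clk=3.81 False
0.050 t=4.83 n=-0.19 y=2.76 ex=0.00 z=185.2/185.5 clk=4.17 False
0.075 t=4.34 n=0.00 y=4.11 ex=0.00 z=187.2/187.2 clk=4.54 False
0.100 t=4.75 n=0.25 y=5.10 ex=0.28 z=189.0/189.0 clk=4.91 False
0.125 t=5.08 n=0.40 y=5.14 ex=0.33 z=190.9/190.7 clk=5.28 False
0.150 t=5.29 n=0.72 y=5.46 ex=0.25 z=192.7/192.5 clk=5.64 False
0.175 t=4.57 n=0.73 y=5.69 ex=-0.70 z=194.4/194.2 clk=6.01 False
0.193 t=4.95 n=1.17 y=5.43 ex=-0.33 z=195.6/195.4 clk=6.33 False
0.211 t=5.21 n=1.15 y=5.36 ex=-0.03 z=196.8/196.7 clk=6.64 False
0.229 t=5.04 n=1.01 y=5.74 ex=-0.36 z=198.1/197.9 clk=6.96 False
0.247 t=5.12 n=1.06 y=5.49 ex=-0.24 z=199.3/199.1 clk=7.28 False
0.265 t=5.20 n=0.97 y=5.98 ex=-0.23 z=200.5/200.3 clk=7.59 False
0.283 t=5.21 n=0.81 y=5.52 ex=-0.19 z=201.7/201.5 clk=7.91 False
0.301 t=5.58 n=0.25 y=5.25 ex=0.15 z=203.0/202.8 clk=8.22 False
0.319 t=5.74 n=0.45 y=5.43 ex=0.21 z=204.1/204.0 clk=8.54 False
0.337 t=5.92 n=0.60 y=5.63 ex=0.22 z=205.3/205.1 clk=8.86 False
0.355 t=5.03 n=0.87 y=5.44 ex=-0.78 z=206.5/206.3 clk=9.18 False
0.3
[... 292 characters left out ...]
.70 z=212.2/212.1 clk=10.76 False
0.463 t=6.22 n=-0.37 y=5.65 ex=0.19 z=213.4/213.3 clk=11.07 False
0.481 t=6.04 n=-0.45 y=5.89 ex=-0.09 z=214.4/214.4 clk=11.39 False
0.499 t=5.90 n=-0.19 y=5.48 ex=-0.22 z=215.6/215.5 clk=11.71 False
0.517 t=5.77 n=-0.64 y=5.78 ex=-0.45 z=216.6/216.6 clk=12.03 False
0.535 t=5.88 n=-1.02 y=5.76 ex=-0.43 z=217.7/217.7 clk=12.34 False
0.553 t=5.53 n=-0.89 y=5.75 ex=-0.79 z=218.8/218.8 clk=12.66 False
0.571 t=6.21 n=-1.43 y=5.83 ex=0.01 z=219.9/219.8 clk=12.97 False
0.589 t=6.00 n=-1.51 y=6.27 ex=-0.26 z=220.9/220.9 clk=13.29 False
0.607 t=8.18 n=-2.96 y=6.07 ex=1.83 z=221.7/221.9 clk=13.61 False
0.625 t=10.38 n=-4.63 y=5.86 ex=3.93 z=222.2/223.0 clk=13.93 False
```

The force step at 0.60–0.62 rad looks like the stop. I'll ease the pressure a little and check in the images that the bar really rose with the fingers.

```bash
python3 - <<'E'
from h import *
from rig import bot
import json
d=json.load(open("st.json")); p0=np.array(d["p0"]); F00=np.array(d["F00"])
th=0.612; x=np.r_[X0,0]; tgt=p0+70*(np.sin(th)*np.array([0,0,1.])+(1-np.cos(th))*x)
bot.servo_line(tgt,speed=10); d.update(th=th,tgt=list(tgt)); json.dump(d,open("st.json","w"))
F=force(bot)-F00; print("F x,y,z",F@x,F@np.r_[Y0,0],F[2])
s=bot.read_state(); w=bot.read_camera("wrist"); c=bot.read_camera("scene")
cv2.imwrite("pics/chk.png",np.hstack([w["image"][100:450,150:500],cv2.resize(c["image"][180:330,310:480],None,fx=2.333,fy=2.333)]))
for cc,ss in((w,s),(c,None)):
    P=pts(cc,yellow(cc),ss); q=P[:,:2]-HINGE; X=q@X0; Y=q@Y0
    k=(X>-95)&(X<-10)&(abs(Y+160)<18)&(P[:,2]>150)&(P[:,2]<260); X=X[k];Z=P[k,2]
    f=(X>-50); print(k.sum(),"Zmax",np.percentile(Z,99),"plate slope deg",np.degrees(np.arctan(-np.polyfit(X[f],Z[f],1)[0])) if f.sum()>30 else None, "Xmin",X.min())
print(s["ee_pos"],s["clock"])
E
```

```text
F x,y,z -2.2333033623902327 6.222334151151727 -7.773407935406569
10860 Zmax 223.78542941688679 plate slope deg 31.452983619547688 Xmin -70.31656461239508
120 Zmax 225.75119154456218 plate slope deg 31.18686108952945 Xmin -70.73500061011403
[705.58566348 -21.08102597 221.85185636] 14.2167
```

View pics/chk.png

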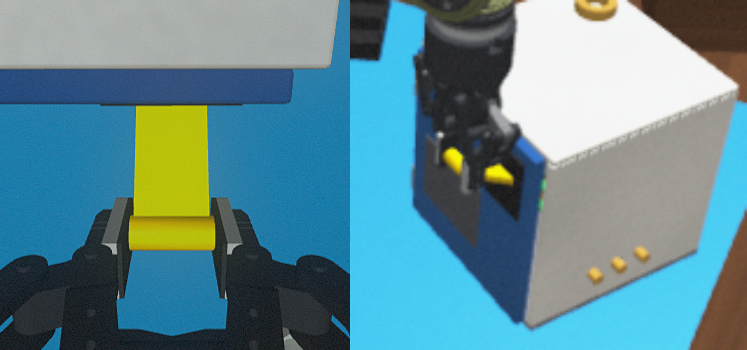

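The paddle plate measures ~31.3° (0.546 rad) in both views, while the hand moved 0.61. So the bar has slid ~3 mm in the pads. I'll grip firmer and probe again gently to confirm the contact is the stop and not friction.

```bash
cat >> h.py <<'E'
def slope(bot,phi=0):
    s=bot.read_state(); w=bot.read_camera("wrist"); P=pts(w,yellow(w),s); x,y=axes(phi)
    q=P[:,:2]-HINGE; X=q@x; Y=q@y
    k=(X>-95)&(X<-15)&(abs(Y+160)<18)&(P[:,2]>150)&(P[:,2]<270); X=X[k];Z=P[k,2]; f=X>X.min()+22
    return np.arctan(-np.polyfit(X[f],Z[f],1)[0]), np.percentile(Z,99)-7
E
python3 - <<'E'
from h import *
from rig import bot
import json
d=json.load(open("st.json")); F00=np.array(d["F00"]); x=np.r_[X0,0]
print("before",slope(bot)); bot.move_gripper(25,grip_force=60)
tgt=np.array(d["tgt"]); th=.55; t=np.sin(th)*x+np.cos(th)*np.array([0,0,1.])
for i in range(6):
    F=force(bot)-F00; s=bot.read_state(); print(i,"t",-F@t,"n",F@x,"y",F@np.r_[Y0,0],"z",s["ee_pos"][2],tgt[2],"slope",slope(bot),s["clock"])
    if -F@t>11: break
    tgt=tgt+t*0.7; bot.servo_line(tgt,speed=10,until_force=6)
d["tgt"]=list(tgt); json.dump(d,open("st.json","w"))
E
```

```text
before (np.float64(0.5488128126784151), np.float64(216.84242722640306))
0 t 8.12027084545182 n -3.469309790703914 y 6.586188323056386 z 221.9789563634713 222.2153926516139 slope (np.float64(0.5486219374879245), np.float64(216.76533442994966)) 14.625
1 t 9.387050984981247 n -3.7885476547096744 y 5.664598229512031 z 222.2596848723663 222.81215981705557 slope (np.float64(0.5527391465425997), np.float64(216.94880115602618)) 14.9667
2 t 11.33523443764225 n -5.125286551525171 y 5.66389645083448 z 222.53336097274277 223.40892698249723 slope (np.float64(0.5561740206340786), np.float64(217.2621705078109)) 15.3083
```

Total force is 11.3 N, about 5 N over spring and rub, and the paddle barely moves per commanded step. That is the stop, at ≈0.55 rad. Now I ease back slightly and start the swing under a force guard, correcting the radius by the felt side force.

```bash
cat > swing.py <<'E'
from h import *
from rig import bot
import json,sys
d=json.load(open("st.json")); F00=np.array(d["F00"])
end=float(sys.argv[1]); step=float(sys.argv[2]); spd=float(sys.argv[3]); lim=float(sys.argv[4])
phi=d.get("phi",0.)
if "loc" not in d:
    tgt=np.array(d["tgt"]); th=.55; tgt=tgt-1.0*(np.sin(th)*np.r_[X0,0]+np.cos(th)*np.array([0,0,1.])); bot.servo_line(tgt,speed=10)
    q=tgt[:2]-HINGE; d["loc"]=[q@X0,q@Y0,tgt[2]]
loc=np.array(d["loc"])
def show(g=None):
    x,y=axes(phi); F=force(bot,3)-F00; s=bot.read_state()
    print(f"{phi:.3f} fx={F[:2]@x:.2f} fy={F[:2]@y:.2f} fz={F[2]:.2f} loc={loc.round(1)} clk={s['clock']:.2f} {g}"); return F[:2]@x,F[:2]@y,F[2]
fx,fy,fz=show(); fx0=fx
while phi<end-1e-6:
    phi=min(end,phi+step); loc[1]+=np.clip(.12*fy,-.8,.8); x,y=axes(phi)
    g=bot.servo_line(np.r_[HINGE+loc[0]*x+loc[1]*y,loc[2]],quat(phi),speed=spd,until_force=lim)
    fx,fy,fz=show(g)
    if g or fx-fx0>lim or abs(fy)>15: print("HALT"); break
d.update(phi=phi,loc=list(loc)); json.dump(d,open("st.json","w"))
E
python3 - <<'E'
from h import *
c=dict(np.load("scene0.npz")); print(plane(c,[[158,305],[150,372],[192,370],[229,390]],5).round())
E
python3 swing.py 0.06 0.01 10 5
```

```text
[[ 273. -208.    5.]
 [ 388. -364.    5.]
 [ 464. -318.    5.]
 [ 563. -321.    5.]]
0.000 fx=-3.24 fy=5.76 fz=-8.04 loc=[ -63.1 -159.6  222.6] clk=15.63 None
0.010 fx=-2.85 fy=-5.78 fz=-3.41 loc=[ -63.1 -158.9  222.6] clk=15.87 True
HALT
```

```bash
python3 - <<'E'
from h import *
from rig import bot
import json
d=json.load(open("st.json")); F00=np.array(d["F00"]); s=bot.read_state(); q=s["ee_pos"][:2]-HINGE
for i in range(2): F=force(bot)-F00; print("F",F@np.r_[X0,0],F@np.r_[Y0,0],F[2])
print("ee loc",q@X0,q@Y0,s["ee_pos"][2],"slope",slope(bot),s["grip_width"],s["clock"])
E
```

```text
F -3.0297292969383114 -4.812206993636535 -2.258984473895814
F -3.0081411424797864 -5.105780598930488 -2.2093743543803446
ee loc -64.70784799705771 -158.97844404975712 220.63339828030678 slope (np.float64(0.5187778904838914), np.float64(215.03271787897216)) 32.43054936888746 15.8667
```

```bash
python3 - <<'E'
from h import *
from rig import bot
import json
d=json.load(open("st.json")); F00=np.array(d["F00"])
loc=np.array([-64.3,-159.2,221.2]); th=.53
for i in range(8):
    bot.servo_line(np.r_[HINGE+loc[0]*X0+loc[1]*Y0,loc[2]],quat(0),speed=10)
    F=force(bot)-F00; s=bot.read_state(); q=s["ee_pos"][:2]-HINGE
    ft=-(F@np.r_[X0,0]*np.sin(th)+F[2]*np.cos(th))
    print(loc.round(2),"F",(F@np.r_[X0,0]).round(2),(F@np.r_[Y0,0]).round(2),F[2].round(2),"t",ft.round(2),"ee",(q@X0).round(2),(q@Y0).round(2),s["ee_pos"][2].round(2),"sl",np.round(slope(bot),3),s["clock"])
    if ft>9.5: break
    loc=loc+.6*np.array([np.sin(th),0,np.cos(th)])
d.update(phi=0.,loc=list(loc)); json.dump(d,open("st.json","w"))
E
```

```text
[ -64.3 -159.2  221.2] F -1.22 -0.42 -4.99 t 4.92 ee -64.37 -159.23 221.02 sl [  0.534 215.829] 16.4083
[ -64.   -159.2   221.72] F -1.3 -1.13 -6.06 t 5.88 ee -64.04 -159.21 221.57 sl [  0.543 216.389] 16.75
[ -63.69 -159.2   222.24] F -1.76 -0.77 -7.72 t 7.55 ee -63.81 -159.16 221.99 sl [  0.548 216.791] 17.0917
[ -63.39 -159.2   222.75] F -3.67 -0.6 -9.9 t 10.4 ee -63.59 -159.17 222.4 sl [  0.553 217.103] 17.4333
```

```bash
python3 - <<'E'
import json
d=json.load(open("st.json")); d["loc"]=[-63.6,-159.2,222.35]; json.dump(d,open("st.json","w"))
E
sed -i 's/np.clip(.12\*fy,-.8,.8)/np.clip(.04*fy,-.4,.4)/; s/fx,fy,fz=show(g)/fx,fy,fz=show(g)\n    if len(sys.argv)>5: print("   slope",np.round(slope(bot,phi),3))/' swing.py
python3 swing.py 0.06 0.01 10 6 s
```

```text
0.000 fx=-3.84 fy=-0.81 fz=-10.25 loc=[ -63.6 -159.2  222.4] clk=17.51 None
0.010 fx=-2.20 fy=-5.12 fz=-3.61 loc=[ -63.6 -159.2  222.4] clk=17.74 True
   slope [  0.527 215.496]
HALT
```

```bash
cat >> h.py <<'E'
def doorang(bot):
    s=bot.read_state(); w=bot.read_camera("wrist"); P=pts(w,cv2.inRange(hsv(w),(105,120,40),(125,255,255))>0,s)
    P=P[(abs(P[:,2]-226)<6)&(np.hypot(*(P[:,:2]-HINGE).T)<215)]
    if len(P)<100: return np.nan
    l=cv2.fitLine(P[:,:2].astype(np.float32),cv2.DIST_HUBER,0,.01,.01).ravel()
    return (TH-np.pi/2-np.arctan2(l[1],l[0])+np.pi/2)%np.pi-np.pi/2
E
cat > swing2.py <<'E'
from h import *
from rig import bot
import json,sys
d=json.load(open("st.json")); F00=np.array(d["F00"]); loc=np.array(d["loc"]); phi=d["phi"]
end,step,spd=map(float,sys.argv[1:4]); fxmax=float(sys.argv[4])
fy=0; done=False
while not done:
    phi=min(end,phi+step); loc[1]+=np.clip(.04*fy,-.4,.4); x,y=axes(phi)
    g=bot.servo_line(np.r_[HINGE+loc[0]*x+loc[1]*y,loc[2]],quat(phi),speed=spd,until_force=14)
    F=force(bot,3)-F00; fx,fy,fz=F[:2]@x,F[:2]@y,F[2]
    sl,zb=slope(bot,phi); a=doorang(bot); s=bot.read_state(); q=s["ee_pos"][:2]-HINGE
    print(f"{phi:.3f} door={a:.3f} pad={sl:.3f} zb={zb:.1f} F={fx:.1f},{fy:.1f},{fz:.1f} loc={loc.round(2)} ee={q@x:.1f},{q@y:.1f},{s['ee_pos'][2]:.1f} clk={s['clock']:.2f} {g}")
    if sl<.54 and fz>-9: loc[2]+=.3
    if g or fx>fxmax or abs(fy)>18 or fz<-14 or sl<.49: print("HALT"); break
    done=phi>end-1e-6
d.update(phi=phi,loc=list(loc)); json.dump(d,open("st.json","w"))
E
python3 - <<'E'
import json
d=json.load(open("st.json")); d["phi"]=0.004; json.dump(d,open("st.json","w"))
E
python3 swing2.py 0.04 0.004 10 3.5
```

```text
0.008 door=0.002 pad=0.545 zb=216.7 F=1.3,-4.7,-8.7 loc=[ -63.6  -159.23  222.35] ee=-63.5,-159.2,222.0 clk=18.37 False
0.012 door=0.009 pad=0.549 zb=216.8 F=1.7,-2.7,-10.8 loc=[ -63.6  -159.42  222.35] ee=-63.5,-159.2,222.1 clk=18.74 False
0.016 door=0.013 pad=0.550 zb=216.9 F=2.1,-0.1,-11.2 loc=[ -63.6  -159.53  222.35] ee=-63.5,-159.3,222.2 clk=19.12 False
0.020 door=0.017 pad=0.550 zb=216.9 F=3.2,1.5,-11.5 loc=[ -63.6  -159.53  222.35] ee=-63.5,-159.4,222.2 clk=19.49 False
0.024 door=0.022 pad=0.550 zb=216.9 F=3.5,2.5,-12.9 loc=[ -63.6  -159.47  222.35] ee=-63.6,-159.3,222.3 clk=19.87 False
0.028 door=0.025 pad=0.551 zb=217.0 F=3.7,2.7,-13.3 loc=[ -63.6  -159.37  222.35] ee=-63.6,-159.3,222.3 clk=20.24 False
HALT
```

The door follows (0.025 rad), with the pull only ~2–4 N. The press on the stop has crept up to 13 N, so I'll ease z and continue.

```bash
sed -i 's/    if g or fx/    if fz<-10: loc[2]-=.25\n    if g or fx/' swing2.py
python3 - <<'E'
import json
d=json.load(open("st.json")); d["loc"][2]-=.5; json.dump(d,open("st.json","w"))
E
python3 swing2.py 0.07 0.005 12 5
```

```text
0.033 door=0.030 pad=0.549 zb=216.8 F=3.5,4.0,-11.2 loc=[ -63.6  -159.37  221.85] ee=-63.7,-159.4,222.1 clk=20.62 False
0.038 door=0.035 pad=0.545 zb=216.6 F=2.4,2.6,-9.8 loc=[ -63.6  -159.21  221.6 ] ee=-63.7,-159.3,221.8 clk=20.99 False
0.043 door=0.039 pad=0.546 zb=216.6 F=1.0,1.7,-7.7 loc=[ -63.6  -159.11  221.6 ] ee=-63.7,-159.3,221.8 clk=21.37 False
0.048 door=0.044 pad=0.543 zb=216.5 F=0.2,-0.7,-7.7 loc=[ -63.6  -159.04  221.6 ] ee=-63.7,-159.2,221.7 clk=21.74 False
0.053 door=0.049 pad=0.543 zb=216.5 F=-0.1,-1.5,-7.1 loc=[ -63.6  -159.07  221.6 ] ee=-63.7,-159.2,221.7 clk=22.12 False
0.058 door=0.054 pad=0.543 zb=216.5 F=-0.8,-1.9,-6.8 loc=[ -63.6  -159.12  221.6 ] ee=-63.7,-159.2,221.6 clk=22.49 False
0.063 door=0.058 pad=0.541 zb=216.4 F=-0.3,-1.1,-6.6 loc=[ -63.6 -159.2  221.6] ee=-63.7,-159.2,221.6 clk=22.87 False
0.068 door=0.063 pad=0.541 zb=216.4 F=-0.2,-1.1,-6.8 loc=[ -63.6  -159.25  221.6 ] ee=-63.7,-159.2,221.6 clk=23.24 False
0.070 door=0.064 pad=0.540 zb=216.5 F=0.1,-0.5,-6.7 loc=[ -63.6  -159.29  221.6 ] ee=-63.6,-159.3,221.6 clk=23.62 False
```

```bash
python3 swing2.py 0.2 0.013 15 5 && python3 swing2.py 0.36 0.04 30 5
```

```text
0.083 door=0.079 pad=0.544 zb=216.6 F=-0.0,0.3,-8.4 loc=[ -63.6  -159.29  221.9 ] ee=-63.7,-159.2,221.8 clk=24.04 False
0.096 door=0.092 pad=0.546 zb=216.7 F=-0.4,0.6,-8.8 loc=[ -63.6  -159.28  221.9 ] ee=-63.7,-159.2,221.8 clk=24.47 False
0.109 door=0.105 pad=0.545 zb=216.6 F=0.3,1.3,-8.5 loc=[ -63.6  -159.26  221.9 ] ee=-63.7,-159.2,221.9 clk=24.89 False
0.122 door=0.118 pad=0.547 zb=216.7 F=0.8,1.6,-9.0 loc=[ -63.6  -159.21  221.9 ] ee=-63.7,-159.2,221.9 clk=25.32 False
0.135 door=0.131 pad=0.546 zb=216.7 F=0.0,1.0,-8.3 loc=[ -63.6  -159.14  221.9 ] ee=-63.7,-159.1,221.9 clk=25.74 False
0.148 door=0.144 pad=0.545 zb=216.7 F=-0.1,0.9,-9.2 loc=[ -63.6 -159.1  221.9] ee=-63.7,-159.1,221.9 clk=26.17 False
0.161 door=0.157 pad=0.548 zb=216.7 F=0.6,1.1,-9.0 loc=[ -63.6  -159.07  221.9 ] ee=-63.7,-159.1,221.9 clk=26.59 False
0.174 door=0.170 pad=0.547 zb=216.7 F=0.1,-0.3,-9.1 loc=[ -63.6  -159.03  221.9 ] ee=-63.7,-159.1,221.9 clk=27.02 False
0.187 door=0.184 pad=0.547 zb=216.8 F=0.2,0.5,-8.7 loc=[ -63.6  -159.04  221.9 ] ee=-63.7,-159.0,222.0 clk=27.44 False
0.200 door=0.197 pad=0.549 zb=216.9 F=0.4,0.6,-7.3 loc=[ -63.6  -159.02  221.9 ] ee=-63.6,-159.0,222.1 clk=27.87 False
0.240 door=0.236 pad=0.550 zb=216.8 F=0.1,1.4,-6.6 loc=[ -63.6  -159.02  221.9 ] ee=-63.6,-159.0,222.0 clk=28.37 False
0.280 door=0.277 pad=0.548 zb=216.8 F=-0.6,1.2,-7.2 loc=[ -63.6  -158.96  221.9 ] ee=-63.6,-159.0,221.9 clk=28.87 False
0.320 door=0.316 pad=0.549 zb=216.9 F=-0.4,1.2,-6.9 loc=[ -63.6  -158.91  221.9 ] ee=-63.6,-158.9,222.0 clk=29.37 False
0.360 door=0.356 pad=0.549 zb=216.8 F=-0.5,0.7,-6.5 loc=[ -63.6  -158.86  221.9 ] ee=-63.6,-158.9,222.0 clk=29.87 False
```

```bash
python3 swing2.py 1.33 0.07 40 6
```

```text
0.430 door=0.424 pad=0.548 zb=216.9 F=-0.6,1.4,-6.7 loc=[ -63.6  -158.86  221.9 ] ee=-63.5,-158.9,221.9 clk=30.44 False
0.500 door=0.493 pad=0.550 zb=216.8 F=-0.9,1.6,-6.3 loc=[ -63.6  -158.81  221.9 ] ee=-63.5,-158.8,221.9 clk=31.02 False
0.570 door=0.562 pad=0.548 zb=216.8 F=-1.1,1.0,-6.7 loc=[ -63.6  -158.75  221.9 ] ee=-63.4,-158.8,221.9 clk=31.59 False
0.640 door=0.631 pad=0.548 zb=216.8 F=-1.5,1.1,-6.2 loc=[ -63.6 -158.7  221.9] ee=-63.5,-158.8,221.9 clk=32.17 False
0.710 door=0.701 pad=0.549 zb=216.9 F=-1.7,1.2,-6.3 loc=[ -63.6  -158.66  221.9 ] ee=-63.4,-158.7,221.9 clk=32.74 False
0.780 door=0.770 pad=0.551 zb=216.8 F=-1.8,0.6,-6.1 loc=[ -63.6  -158.61  221.9 ] ee=-63.5,-158.7,221.9 clk=33.32 False
0.850 door=0.839 pad=0.549 zb=216.9 F=-2.1,0.5,-5.6 loc=[ -63.6  -158.59  221.9 ] ee=-63.5,-158.7,221.9 clk=33.89 False
0.920 door=0.908 pad=0.550 zb=216.9 F=-2.4,-0.2,-5.8 loc=[ -63.6  -158.57  221.9 ] ee=-63.4,-158.6,221.9 clk=34.47 False
0.990 door=0.978 pad=0.550 zb=216.9 F=-2.9,-1.2,-5.5 loc=[ -63.6  -158.57  221.9 ] ee=-63.5,-158.6,221.9 clk=35.04 False
1.060 door=1.047 pad=0.550 zb=216.9 F=-3.1,-1.6,-5.0 loc=[ -63.6  -158.62  221.9 ] ee=-63.4,-158.7,221.9 clk=35.62 False
1.130 door=1.116 pad=0.550 zb=216.9 F=-4.2,-0.6,-5.0 loc=[ -63.6  -158.68  221.9 ] ee=-63.4,-158.7,221.9 clk=36.19 False
1.200 door=1.185 pad=0.548 zb=216.9 F=-4.1,-1.4,-4.8 loc=[ -63.6  -158.71  221.9 ] ee=-63.5,-158.8,221.9 clk=36.77 False
1.270 door=1.254 pad=0.549 zb=216.9 F=-4.3,-1.7,-4.5 loc=[ -63.6  -158.77  221.9 ] ee=-63.4,-158.8,221.9 clk=37.34 False
1.330 door=1.314 pad=0.549 zb=216.9 F=-4.5,-1.1,-4.6 loc=[ -63.6  -158.84  221.9 ] ee=-63.4,-158.9,221.9 clk=37.88 False
```

```bash
python3 - <<'E'
from h import *
from rig import bot
import json
d=json.load(open("st.json")); F00=np.array(d["F00"]); loc=np.array(d["loc"]); phi=d["phi"]-.004; x,y=axes(phi)
for th in (.45,.35,.25,.15,.1):
    l=loc+70*np.array([-(np.cos(th)-np.cos(.55)),0,np.sin(th)-np.sin(.55)])
    bot.servo_line(np.r_[HINGE+l[0]*x+l[1]*y,l[2]],quat(phi),speed=25)
    F=force(bot,3)-F00; print(th,F[:2]@x,F[:2]@y,F[2])
print("lowered: door",doorang(bot),"pad",slope(bot,phi))
bot.move_gripper(85); bot.dwell(.3); s=bot.read_state(); print(s["grip_width"],force(bot)-F00)
p=s["ee_pos"]; print(bot.servo_line(p+[0,0,120],speed=80,until_force=6))
print("door",doorang(bot)); bot.dwell(1); s=bot.read_state(); w=bot.read_camera("wrist"); print("door",doorang(bot),"pad",slope(bot,phi),s["clock"])
c=bot.read_camera("scene"); cv2.imwrite("pics/end.png",np.hstack([cv2.resize(w["image"],(400,300)),cv2.resize(c["image"],(400,300))]))
E
```

```text
0.45 -4.809164264846502 -2.416780917596167 3.336965335128924
0.35 -4.047388340243135 -5.581901294550445 3.686348011183272
0.25 -3.958239084206403 -7.310980923611572 4.847523717467994
0.15 -4.093185039127482 -8.249233041735783 4.849866656700379
0.1 -4.320667708743546 -9.656885442448852 3.8329990853664597
lowered: door 1.2988989589987452 pad (np.float64(0.1249407179545404), np.float64(188.87470795699144))
84.9849401722682 [-0.37779629  0.20724527 -0.0639193 ]
False
door 1.301055693465298
door 1.3014477728186304 pad (np.float64(-0.002263698155608269), np.float64(180.24766397157194)) 43.7167
```

View pics/end.png

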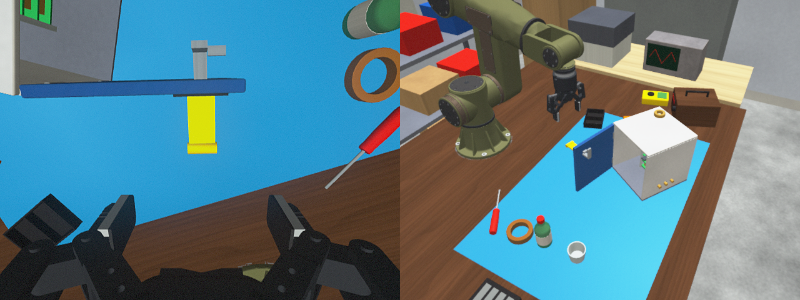

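The door stands open, the paddle is level, the fingers are clear above it and the bench items are in place. Handing in.

```bash
python3 -c "
from rig import bot
print(bot.read_state()['clock'],bot.finish_job())"
```

```text
the job is handed in; nothing more can be done
43.9167 None
```

The chamber door stands open at about 1.30 rad (75°), measured from the wrist camera. The paddle has sprung back to level (−0.002 rad, bar at 180 mm) and the gripper is clear above it. I handed the job in at 43.9 s; it reports no verdict.

- **Finding it:** I located the chamber from the two fixed cameras and checked the paddle bar with the wrist camera from above.
- **Lifting:** I pinched the bar end to end and lifted it in small arc steps. A distinct force rise showed the stop at about 0.55 rad, and re-probing gave the same angle.
- **Opening:** I held the paddle at about 0.55 rad while swinging the door. Then I lowered it most of the way and let go.

**Last checks:** The door did not move over the final second. The final picture shows the bench items and the brass ring apparently undisturbed, though I did not measure them.

**What did not go smoothly:**
- With the first 30 N grip the bar slid about 3 mm in the pads, so I raised the grip to 60 N.
- Force guards tripped three times, once as the lift began and twice as the swing began. Small side and relaxation forces caused it, not a held pawl. At the two swing trips the paddle fell back to about 0.52 rad. After the first I re-lifted it to the stop; after the second the next small swing step brought it back to 0.545.
- Early in the swing the vertical press crept up to about 13 N (spring, rub and stop together), and I eased it. The outward pull never read above about 4 N.

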